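Click the weekly pill dispenser on to today's dose

ROBOT

A 6-joint arm with a two-finger parallel gripper is mounted at the origin on a cart in front of the work surface, level with it; the furniture and walls round the work are solid. World frame = base frame: x ahead of the robot, y to its left, z up, the work surface at z = 0. Lengths are in m, angles in rad, forces in N, time in s.
With the tool pointing down it reaches from about 0.35 to 0.875 m from the base axis. Payload 4.2 kg.
Tool frame: the origin (TCP) lies at the very end of the fingers, on their centre line; the grasp point (between the pads) lies 19 mm behind it (bot.pinch_z is the z of the grasp point in the tool frame, in m); z points along the fingers, y is the line along which they close (so a half turn about z gives the same grasp; the last joint's range is limited). The gripper opens to 85 mm and grips with 20 to 120 N. Pads are 22 mm wide; open, the fingers measure 114 mm over their backs; the gripper's body (76 mm by 85 mm) begins 54 mm behind the grasp point. The pads swing forward as they close: fully open they stand 13 mm farther back than shut.
Start: joints at [1.435, 0.385, 0.008, 0, -1.194, -0.259], TCP at [0.24, 0.577, 0.231] pointing down, gripper open.
Joint ranges: [-3.14, 3.14], [-1.21, 2.06], [-1.07, 1.41], [-3.16, 2.05], [-2.99, -0.16], [-3.1, 3.1]. Speed limits (rad/s): [2.79, 2.79, 3.14, 3.14, 3.14, 3.14].

INTERFACE

Orientations are given as a 3x3 rotation matrix whose columns are the frame's x, y, z axes.
In Python, from plant import get_state, cams, bot gives the robot as it stands.
- The arm moves only by the shell command python3 -m creep 'ROWS' [FORCE]. ROWS is a JSON object of lists of equal length, an entry for each row: "delta_pos": the shift along the world's x, y, z in mm, a list of three; "yaw": the turn about the world's z in rad; "grip": the closure in counts, from 0 (fully open) to 255 (shut). In form: {"delta_pos": [[x, y, z], ...], "yaw": [yaw, ...], "grip": [grip, ...]}. A call has 1 to 8 rows; each row is the pose to reach, as a shift and turn from the pose commanded when the call began; what a row does not reach only later rows make up. A row lasts 1/12 s, in which the tool goes at most 41.7 mm and 7.16 degrees, less where a joint would pass 70% of its speed; a pose out of reach is approached as far as the arm can. A call with a gripper value outside its range is refused whole. The fingers move at their own pace and stop on an object; FORCE is the grip in N (left out, the last holds). Time passes only in rows, so rows that repeat a pose let the fingers close. It gives the time, the measured TCP pose, the force, the opening and the grip force at its end, in the units of the state.
- get_state(): the state, without advancing time (a new reading comes with each control period).
- cams.camera(name): name is "scene" or "top"; returns a dict with "pixels" (480x640x3 uint8, red, green, blue), "intrinsics" (3x3 intrinsics, pixels), "R" (3x3) and "t" (3): a world point X has camera coordinates R X + t. Camera axes: x right, y down, z forward; pixel columns grow to the right and rows downward; lengths in m; the calibration is good to about 2 mm. A picture is of the moment at which its call begins. There is no depth.
- bot.close_job(): hands the job in; it is judged then, once.
The state is a dict: "time_s": time; "joint_pos": joint angles; "qd": joint speeds; "joint_efforts": joint torques, N m; "tool_pos": TCP position; "ee_rot": TCP orientation; "force": force on the tool from outside, world axes, zero at the start; "moment": the same for the moment, N m; "opening": finger opening in m; "finger_force": force on a finger pad.
Only numpy, scipy, OpenCV 4.12 (cv2) and the standard library are available. Lean on these libraries where they do the work, as an engineer would, in place of code of your own. Each camera call takes 0.05 s, during which the arm holds its last target. There are 200 camera calls.

TASK

The weekly pill dispenser has been left standing a few emptied days behind. With a fingertip, flick the scalloped edge of its wheel round in the direction of the arrow (the free front edge goes to the dispenser's right), click by click, until the first filled compartment rests under the hatch at the front, and do not let it run past. Only then push the hatch's tab aside to the left until the hatch stands fully open so that the tablets can be taken; do not lift, tip or shove the dispenser, and leave the things round it alone.

Things in the scene. Friction and masses are not known exactly. Their poses are not given: they have to be found in the camera images.
- dispenser: White round weekly pill dispenser lying flat, loose on rubber feet, about 1 kg. Origin on the table under the wheel's axis, z up; its front is -x, its left (for someone facing its front) +y. Angles below are about this z from +x, anticlockwise from above: left 90, front 180 deg. A hood (radius 62-86 mm, 41 mm high) wraps the back from -72 to 72 deg; its dark curved arrow shows the turning way.
- day_wheel (a joint): Angle (rad) of the grey wheel about the dispenser's z; grows anticlockwise from above, the arrow's way (front edge to the dispenser's right, -y). Clicks are 0.785 apart. At 0 the solid blank segment is under the hatch, after n clicks day n. Days 1-3 are empty, 4-7 hold tablets: the first filled one is under the hatch at 4 clicks, 3.14. Starts at 0, 1 or 2 clicks. Stops just before 0 and just after 7 clicks.
- wheel_edge (a point): Point of the wheel's front edge, fixed to the dispenser at 180 deg: 70 mm from the axis, 27 mm above the table. The edge (19 to 35 mm high) has 8 rounded lobes, 14 mm wide, tip radius 77 mm; gaps between them are about 42 mm wide, bottom radius 62 mm. At rest on a click, gaps are centred at 135, 180, 225 deg.., lobes at 157.5, 202.5 deg... The edge is free to touch from 90 to 270 deg.
- wheel_axis (a point): Point on the wheel's axis at the top of the white hub cap (25 mm wide), 49 mm above the table. Click action: a spring ball holds the wheel in each click position; about 2 N at a lobe turns it, and once pushed past half a click it snaps on to the next by itself and stays there unless pushed again. The foot below the wheel has radius 58 mm and is 16 mm high.
- hatch_opening (a point): Middle of the 45 deg wedge-shaped opening at the front (180 deg) of the flat clear cover, 40 mm from the axis and above the table. The cover (radius 64 mm, top 41 mm above the table) lies over the wheel's compartments, which show through it. The hatch closes this opening; the compartment under it is the one that can be emptied.
- hatch (a joint): Angle (rad) by which the frosted wedge-shaped hatch on top of the cover is open: 0 shut over the front opening, 0.80 fully open at its stop. It turns about the wheel's axis to the dispenser's left (clockwise from above) and stays where it is left; about 1 N at the tab moves it. Its upper side is 44 mm above the table, its outer radius 64 mm.
- hatch_tab (a point): Centre of the top of the hatch's upright white tab, 58 mm above the table. The tab stands 14 mm above the hatch, is 20 mm long along the radius and 6 mm thick, and is 46 mm from the wheel's axis: at 180 deg when the hatch is shut, at 134 deg when fully open. It moves with the hatch.
- pill_tub: Bystander: small white tablet tub with a screw cap, 35 mm wide, 78 mm high, origin under its centre; stands behind and to the left of the dispenser.
- dropper_bottle: Bystander: brown dropper bottle, 33 mm wide, 102 mm high, origin under its centre; stands to the left of the dispenser.
- mug: Bystander: mug with a handle, 83 x 117 mm, 94 mm high, origin under its centre; stands to the right of the dispenser.
- tealight: Bystander: tealight candle in a metal cup, 38 mm wide, 15 mm high, origin under its centre; stands in front and to the right of the dispenser.

How it is judged:
By the outcome, as a careful person would: the job done as asked, in the order asked, and still so for the second after the job is handed in, with the robot touching nothing.
It also fails if it takes over 61 s, if anything falls off the work surface, if the arm or the gripper's body presses on something with over 40 N, if the wrist force passes 120 N, or if a joint passes its speed limit or range.

## Working session

There is one attempt and no reset: what is moved stays moved. The work goes in short steps, Python scripts to look and compute and a shell command to move; the robot and the scene stay as the last step left them, time stands still between calls to the robot, and variables do not carry over. Pictures are saved under pics/ and viewed, at most 10 in all, crops included, and the job is handed in when it is done.

```bash
mkdir -p pics; ls
python3 - <<'E'
from plant import get_state,cams,bot
import cv2,numpy as np
s=get_state();print(s['time_s'],s['tool_pos'],s['ee_rot'],s['opening'])
for n in ('top','scene'):
    c=cams.camera(n);cv2.imwrite(f'pics/{n}0.png',c['pixels'][:,:,::-1])
    np.savez(f'{n}.npz',K=c['intrinsics'],R=c['R'],t=c['t']);print(n,c['intrinsics'],c['R'],c['t'])
E
```

```text
pics
0.0 [0.24014245 0.5764081  0.23022344] [[ 9.23002455e-01 -3.84793316e-01 -7.56639291e-04]
 [-3.84794052e-01 -9.23000264e-01 -2.01238103e-03]
 [ 7.59725035e-05  2.14858293e-03 -9.99997689e-01]] 0.08547296932331681
top [[526.90863882   0.         321.47210715]
 [  0.         526.90863882 241.60435859]
 [  0.           0.           1.        ]] [[ 2.81039877e-02 -9.99604924e-01  4.02135693e-04]
 [-9.97411050e-01 -2.80689414e-02 -6.62067288e-02]
 [ 6.61918596e-02  1.45957851e-03 -9.97805847e-01]] [0.02481353 0.56063168 1.07138142]
scene [[497.00922744   0.         326.78673587]
 [  0.         497.00922744 240.35150006]
 [  0.           0.           1.        ]] [[ 0.50314707 -0.8641216  -0.01169958]
 [-0.46781117 -0.26095678 -0.84442541]
 [ 0.72663315  0.43034336 -0.53554538]] [-0.2522151   0.34134638  0.5642949 ]
```

View pics/top0.png

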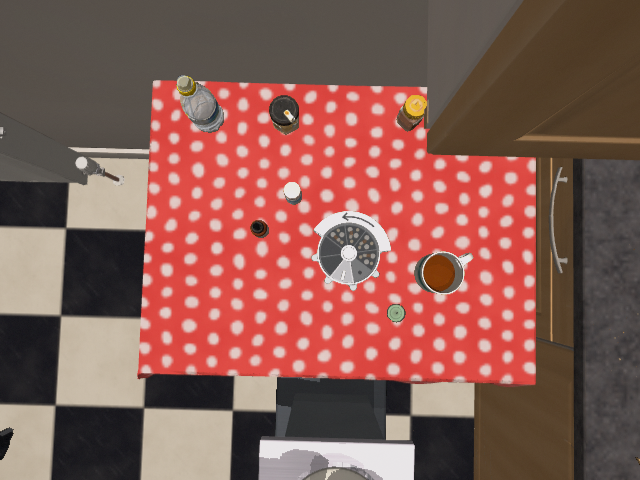

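View pics/scene0.png

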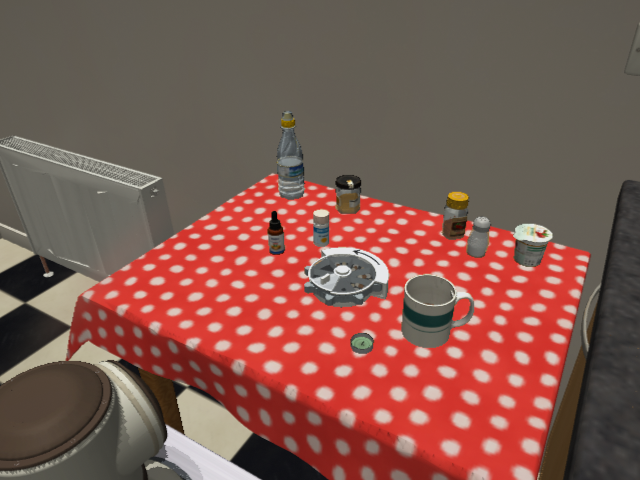

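The top view shows the dispenser with its hub near (349,253), the tealight at (396,313), the mug at (440,272), the dropper at (260,229) and the tub at (292,192). I'll enlarge the dispenser in both views.

```bash
cat > h.py <<'E'
import numpy as np,cv2
def ray(cam,uv,z):
    d=np.load(f'{cam}.npz');C=-d['R'].T@d['t'];v=d['R'].T@np.linalg.inv(d['K'])@[*uv,1]
    return C+v*(z-C[2])/v[2]
def proj(cam,X):
    d=np.load(f'{cam}.npz');p=d['K']@(d['R']@np.asarray(X,float)+d['t']);return p[:2]/p[2]
E
python3 - <<'E'
import cv2
from h import *
a=cv2.imread('pics/top0.png')[200:300,295:405];b=cv2.imread('pics/scene0.png')[235:315,290:400]
a=cv2.resize(a,None,fx=6,fy=6,interpolation=cv2.INTER_CUBIC);cv2.imwrite('pics/c0.png',a)
print('hub',ray('top',(349,253),.049),ray('scene',(343,269.5),.049))
for n,uv,z in (('tea',(396,313),.015),('mug',(441,272),.09),('drop',(259,228),.1),('tub',(292,190),.078)):print(n,ray('top',uv,z))
E
```

```text
hub [ 0.53632653 -0.01537251  0.049     ] [ 0.53476852 -0.01588491  0.049     ]
tea [ 0.41713585 -0.11680782  0.015     ]
mug [ 0.5028151 -0.1912501  0.09     ]
drop [0.57706728 0.16088817 0.1       ]
tub [0.65589442 0.10132818 0.078     ]
```

View pics/c0.png

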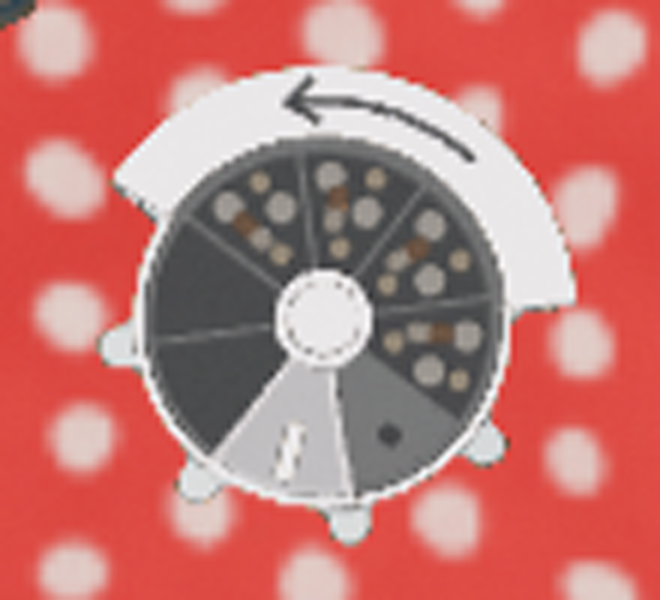

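The crop (6x, origin at 295,200) shows the hub at (323,319), the tab at (290,453) and lobes at (120,347), (198,483), (350,523) and (487,443). The blank segment with the dot sits one step to the right of the hatch, with two empty compartments to the hatch's left and then four filled ones. So the wheel is at 1 click (day 1) and needs 3 clicks.

Run:
```python
from h import *
P=lambda c,z:ray('top',(295+(c[0]+.5)/6-.5,200+(c[1]+.5)/6-.5),z)
h=P((323,319),.049)[:2];t=P((290,453),.058)[:2]
print('hub',h,'tab',t,np.linalg.norm(t-h),np.degrees(np.arctan2(*(t-h)[::-1])))
for c in ((117,347),(196,485),(350,527),(490,445)):
    l=P(c,.035)[:2]-h;print(np.linalg.norm(l),np.degrees(np.arctan2(l[1],l[0]))%360)
for c in ((303,150),(187,215),(490,298),(160,340),(465,415),(352,497),(215,457)):
    l=P(c,.041)[:2]-h;print('line',np.linalg.norm(l),np.degrees(np.arctan2(l[1],l[0]))%360)
```

```text
hub [ 0.53679581 -0.01418927] tab [ 0.49171026 -0.00391869] 0.04624058985598157 167.16689695077716
0.06968707491937821 98.91938650295423
0.06983721603987653 144.24598415513918
0.07030665566897434 189.4584425417645
0.07085833549202536 235.24488242524606
line 0.0579223677422093 7.716804140587315
line 0.05767197469301867 53.57842569438945
line 0.05726131420579903 279.08812679031354
line 0.0549616917707317 98.63679540268608
line 0.057746535947788974 237.9950088268555
line 0.060309820384882876 191.10892051846045
line 0.05850494823204457 143.5645248141541
```

```bash
python3 -m creep '{"delta_pos": [[14,-41,0],[28,-82,0],[42,-123,0],[56,-164,0],[70,-200,0],[84,-240,0],[98,-280,0],[112,-320,0]], "yaw": [-0.1,-0.2,-0.3,-0.4,-0.5,-0.6,-0.7,-0.8], "grip": [255,255,255,255,255,255,255,255]}' 30 && python3 -m creep '{"delta_pos": [[14,-40,0],[28,-80,0],[42,-120,0],[56,-160,0],[70,-200,0],[84,-240,0],[87,-249,0],[87,-249,0]], "yaw": [-0.1,-0.2,-0.3,-0.4,-0.5,-0.6,-0.6,-0.6], "grip": [255,255,255,255,255,255,255,255]}'
python3 - <<'E'
from plant import get_state;s=get_state();print(s['time_s'],s['tool_pos'],s['ee_rot'][:,0],s['opening'],s['force'])
E
```

```text
time_s: 0.77
tool_pos: [0.3504, 0.2601, 0.2311]
ee_rot: [[0.363, -0.932, -0.0], [-0.932, -0.363, -0.0], [0.0, 0.0, -1.0]]
force: [1.3, 0.6, -0.2]
opening: 0.0
finger_force: 0.0
time_s: 1.43
tool_pos: [0.4376, 0.0105, 0.2308]
ee_rot: [[-0.228, -0.974, -0.001], [-0.974, 0.228, -0.001], [0.001, 0.001, -1.0]]
force: [-0.7, 0.9, 0.2]
opening: -0.0
finger_force: 0.0
1.4333 [0.43763813 0.01052451 0.23079938] [-2.27545288e-01 -9.73767131e-01  8.46760104e-04] -6.679416935878276e-06 [-0.67131392  0.91949142  0.24778485]
```

```bash
python3 -m creep '{"delta_pos": [[-2,-1,-40],[-4,-2,-80],[-4,-2,-120],[-4,-2,-160],[-4,-2,-190],[-4,-2,-206],[-4,-2,-206]], "yaw": [0,0,0,0,0,0,0], "grip": [255,255,255,255,255,255,255]}'
python3 - <<'E'
from plant import get_state,cams
import cv2
from h import *
a=cams.camera('top')['pixels'][200:310,295:405,::-1];b=cams.camera('scene')['pixels'][230:330,280:390,::-1]
f=lambda x:cv2.resize(x,(400,int(400*x.shape[0]/x.shape[1])),interpolation=cv2.INTER_CUBIC)
a,b=f(a),f(b);n=min(len(a),len(b));cv2.imwrite('pics/c1.png',np.hstack([a[:n],b[:n]]))
E
```

```text
time_s: 2.02
tool_pos: [0.4305, 0.011, 0.022]
ee_rot: [[-0.222, -0.975, -0.008], [-0.975, 0.222, -0.003], [0.005, 0.008, -1.0]]
force: [-0.1, -0.9, 0.4]
opening: 0.0002
finger_force: 0.0
```

View pics/c1.png

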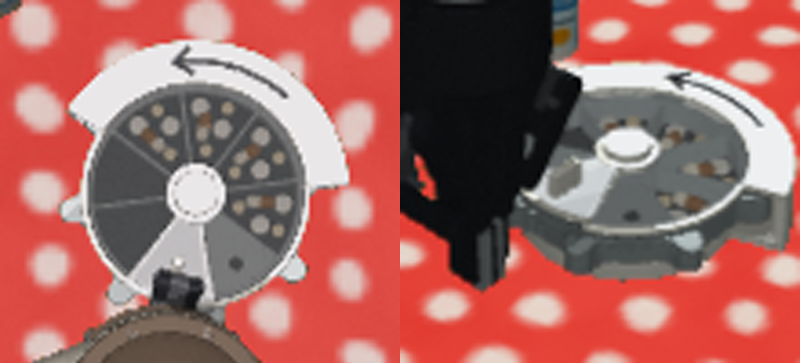

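The finger stands in front of the gap at 180 deg, and the right-hand half of the picture shows the tip at edge height. I'll move in and push along the arc.

```bash
python3 -m creep '{"delta_pos": [[10,-3,1],[20,-5,1],[27,-8,1],[27,-8,1],[26,-13,1],[26,-19,1],[25.5,-24,1],[25.5,-30,1]], "yaw": [0,0,0,0,0.07,0.14,0.21,0.28], "grip": [255,255,255,255,255,255,255,255]}' && python3 -m creep '{"delta_pos": [[0.5,-5.5,0],[1.5,-11,0],[3,-16.5,0],[4.5,-22,0],[6,-26,0],[6,-26,0]], "yaw": [0.07,0.14,0.21,0.28,0.35,0.35], "grip": [255,255,255,255,255,255]}'
python3 - <<'E'
from plant import get_state;s=get_state();p=s['tool_pos'][:2]*1000-[536,-14.8]
import numpy as np;print(s['time_s'],np.hypot(*p),np.degrees(np.arctan2(p[1],p[0]))%360,s['force'])
E
```

```text
time_s: 2.78
tool_pos: [0.4603, -0.0185, 0.0272]
ee_rot: [[0.059, -0.998, 0.003], [-0.998, -0.059, 0.001], [-0.001, -0.003, -1.0]]
force: [-0.5, 2.4, -0.1]
opening: -0.0002
finger_force: 1.2
time_s: 3.28
tool_pos: [0.4666, -0.0453, 0.0272]
ee_rot: [[0.395, -0.919, 0.003], [-0.919, -0.395, 0.001], [0.001, -0.003, -1.0]]
force: [-0.3, 0.5, 0.4]
opening: -0.0002
finger_force: 0.0
3.2833 75.80164104013035 203.72620640420863 [-0.34646772  0.46126907  0.37748013]
```

```bash
python3 -m creep '{"delta_pos": [[-10,-4.5,0],[-20,-9,0],[-32,-14,0],[-36,0,-2],[-37,20,-2],[-37,40,-2],[-36,56,-2],[-36,56,-2]], "yaw": [0,0,0,-0.12,-0.24,-0.36,-0.48,-0.6], "grip": [255,255,255,255,255,255,255,255]}'
python3 - <<'E'
from plant import get_state,cams
import cv2
from h import *
a=cams.camera('top')['pixels'][200:310,295:405,::-1];b=cams.camera('scene')['pixels'][230:330,280:390,::-1]
f=lambda x:cv2.resize(x,(400,int(400*x.shape[0]/x.shape[1])),interpolation=cv2.INTER_CUBIC)
a,b=f(a),f(b);n=min(len(a),len(b));cv2.imwrite('pics/c2.png',np.hstack([a[:n],b[:n]]))
s=get_state();print(s['time_s'],s['tool_pos'],s['force'])
E
```

```text
time_s: 3.95
tool_pos: [0.4286, 0.0128, 0.0247]
ee_rot: [[-0.197, -0.98, 0.001], [-0.98, 0.197, 0.0], [-0.001, -0.001, -1.0]]
force: [-0.2, -0.2, 0.5]
opening: 0.0
finger_force: 0.0
4.05 [0.42795562 0.01149557 0.02449999] [ 0.10247415 -1.19961091 -0.10982751]
```

View pics/c2.png

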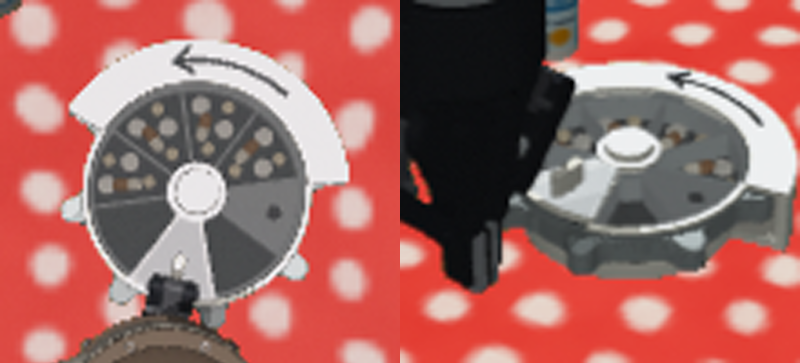

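It advanced exactly one click: day 2 is now under the hatch and the dispenser hasn't moved. Repeating the stroke.

```bash
python3 -m creep '{"delta_pos": [[10,-3,1],[20,-6,1],[29,-8,1],[29,-8,1],[28.5,-14,1],[28,-19.5,1],[28,-25,1],[28,-30.5,1]], "yaw": [0,0,0,0,0.07,0.14,0.21,0.28], "grip": [255,255,255,255,255,255,255,255]}' && python3 -m creep '{"delta_pos": [[0.5,-5.5,0],[1.5,-11,0],[3,-16.5,0],[4.5,-22,0],[6,-26,0],[6,-26,0]], "yaw": [0.07,0.14,0.21,0.28,0.35,0.35], "grip": [255,255,255,255,255,255]}' && python3 -m creep '{"delta_pos": [[-10,-4.5,0],[-20,-9,0],[-32,-14,0],[-36,0,-1],[-37,20,-1],[-37,40,-1],[-36,56,-1],[-36,56,-1]], "yaw": [0,0,0,-0.12,-0.24,-0.36,-0.48,-0.6], "grip": [255,255,255,255,255,255,255,255]}'
python3 - <<'E'
from plant import get_state,cams
import cv2
from h import *
a=cams.camera('top')['pixels'][200:310,295:405,::-1];b=cams.camera('scene')['pixels'][230:330,280:390,::-1]
f=lambda x:cv2.resize(x,(400,int(400*x.shape[0]/x.shape[1])),interpolation=cv2.INTER_CUBIC)
a,b=f(a),f(b);n=min(len(a),len(b));cv2.imwrite('pics/c3.png',np.hstack([a[:n],b[:n]]))
s=get_state();print(s['time_s'],s['tool_pos'],s['force'])
E
```

```text
time_s: 4.72
tool_pos: [0.4569, -0.0197, 0.0251]
ee_rot: [[0.089, -0.996, -0.0], [-0.996, -0.089, 0.0], [-0.0, 0.0, -1.0]]
force: [-0.0, 1.6, -0.0]
opening: 0.0001
finger_force: 0.7
time_s: 5.22
tool_pos: [0.463, -0.0461, 0.0251]
ee_rot: [[0.422, -0.907, -0.0], [-0.907, -0.422, -0.0], [-0.0, 0.0, -1.0]]
force: [-0.3, 0.1, -0.4]
opening: -0.0001
finger_force: 0.0
time_s: 5.88
tool_pos: [0.4263, 0.0122, 0.0245]
ee_rot: [[-0.167, -0.986, 0.001], [-0.986, 0.167, 0.0], [-0.0, -0.0, -1.0]]
force: [-0.4, -0.3, -0.6]
opening: -0.0003
finger_force: 0.0
5.9833 [0.42570395 0.01088901 0.02431629] [-0.1199186   0.13529201  0.38848907]
```

View pics/c3.png

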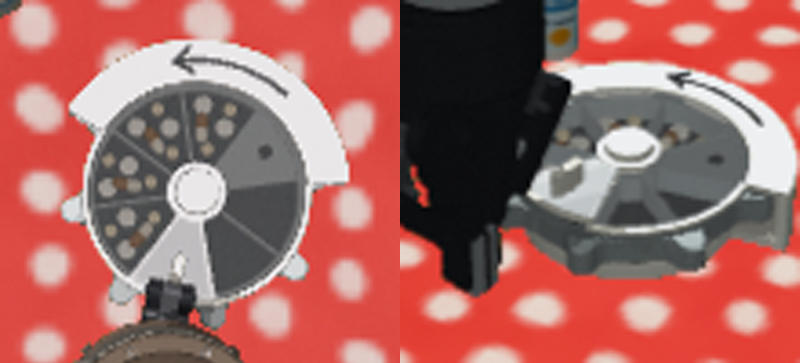

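Day 3 is under the hatch and the first filled compartment is next to it on the left. One more click, then I'll retract and raise.

```bash
python3 -m creep '{"delta_pos": [[10,-3,1],[20,-6,1],[31,-8,1],[31,-8,1],[30.5,-13.5,1],[30,-19,1],[30,-24.5,1],[30,-30,1]], "yaw": [0,0,0,0,0.07,0.14,0.21,0.28], "grip": [255,255,255,255,255,255,255,255]}' && python3 -m creep '{"delta_pos": [[0.5,-5.5,0],[1.5,-11,0],[3,-16.5,0],[4.5,-22,0],[6,-26,0],[6,-26,0]], "yaw": [0.07,0.14,0.21,0.28,0.35,0.35], "grip": [255,255,255,255,255,255]}' && python3 -m creep '{"delta_pos": [[-10,-4.5,0],[-20,-9,0],[-32,-14,0],[-32,-14,30],[-32,-14,65],[-32,-14,75],[-32,-14,75]], "yaw": [0,0,0,-0.1,-0.1,-0.1,-0.1], "grip": [255,255,255,255,255,255,255]}'
python3 - <<'E'
from plant import get_state,cams
import cv2
from h import *
a=cams.camera('top')['pixels'][200:310,295:405,::-1];b=cams.camera('scene')['pixels'][230:330,280:390,::-1]
f=lambda x:cv2.resize(x,(400,int(400*x.shape[0]/x.shape[1])),interpolation=cv2.INTER_CUBIC)
a,b=f(a),f(b);n=min(len(a),len(b));cv2.imwrite('pics/c4.png',np.hstack([a[:n],b[:n]]))
s=get_state();print(s['time_s'],s['tool_pos'],s['ee_rot'][:,0],s['force'])
E
```

```text
time_s: 6.65
tool_pos: [0.4569, -0.0198, 0.0251]
ee_rot: [[0.119, -0.993, -0.0], [-0.993, -0.119, 0.0], [-0.0, 0.0, -1.0]]
force: [0.6, 1.2, 0.1]
opening: -0.0
finger_force: 0.7
time_s: 7.15
tool_pos: [0.463, -0.0462, 0.0252]
ee_rot: [[0.449, -0.893, -0.0], [-0.893, -0.449, -0.0], [-0.0, 0.0, -1.0]]
force: [0.1, -0.1, 0.3]
opening: -0.0
finger_force: 0.0
time_s: 7.73
tool_pos: [0.4317, -0.0591, 0.1031]
ee_rot: [[0.357, -0.934, 0.006], [-0.934, -0.357, 0.001], [0.001, -0.006, -1.0]]
force: [0.1, -0.3, 0.8]
opening: 0.0002
finger_force: 0.0
7.8333 [ 0.42961787 -0.05936946  0.10018801] [ 3.56864788e-01 -9.34155878e-01 -5.65078249e-04] [-0.09950574 -0.02383203 -1.02822323]
```

View pics/c4.png

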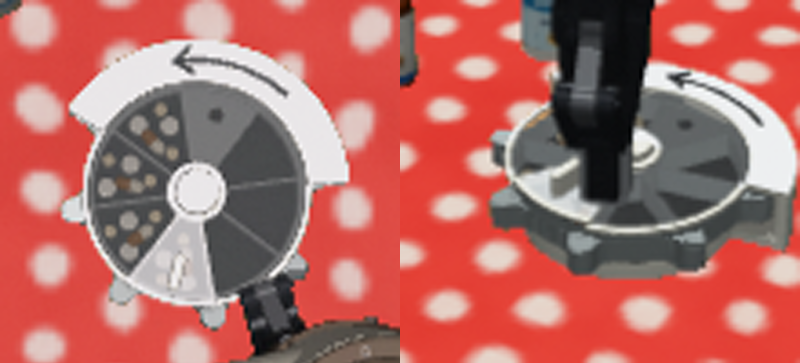

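Day 4, filled, is now under the hatch and the wheel rests on a click. Next is the hatch: I'll place the finger on the right side of the tab.

```bash
python3 -m creep '{"delta_pos": [[30,17,0],[60,34,0],[60,34,0],[60,34,-25],[60,34,-44],[60,34,-48],[60,34,-48],[60,34,-48]], "yaw": [-0.06,-0.13,-0.13,-0.13,-0.13,-0.13,-0.13,-0.13], "grip": [255,255,255,255,255,255,255,255]}'
python3 - <<'E'
from plant import get_state,cams
import cv2
from h import *
b=cams.camera('scene')['pixels'][230:330,280:390,::-1]
cv2.imwrite('pics/c5.png',cv2.resize(b,None,fx=5,fy=5,interpolation=cv2.INTER_CUBIC))
s=get_state();print(s['time_s'],s['tool_pos'],s['force'])
E
```

```text
time_s: 8.5
tool_pos: [0.4905, -0.0254, 0.0519]
ee_rot: [[0.234, -0.972, -0.002], [-0.972, -0.234, -0.001], [0.0, 0.002, -1.0]]
force: [-0.3, -0.1, 0.2]
opening: 0.0002
finger_force: 0.0
8.55 [ 0.49112675 -0.02526742  0.05261145] [-0.33376649  0.67241075  0.12765867]
```

View pics/c5.png

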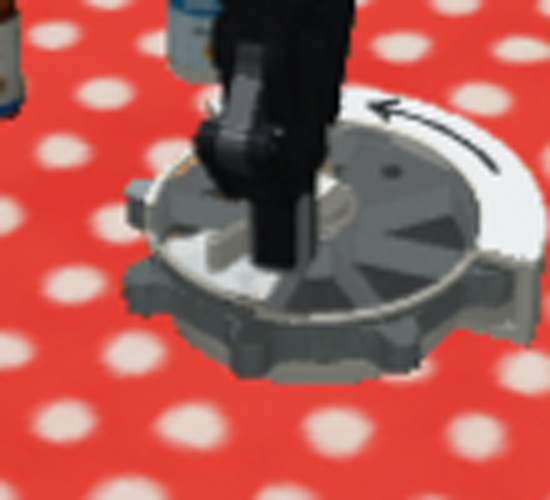

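The finger stands right of the tab (tab at about (228,248) in the crop), with the tip below the tab's top.

```bash
python3 -m creep '{"delta_pos": [[0,0,-2.5],[-0.7,2.5,-2.5],[-1.3,5,-2.5],[-1.5,7.5,-2.5],[-1.6,10.5,-2.5],[-1.5,13.5,-2.5],[-1.3,16,-2.5],[-0.7,19,-2.5]], "yaw": [0,-0.06,-0.12,-0.18,-0.24,-0.3,-0.36,-0.42], "grip": [255,255,255,255,255,255,255,255]}' && python3 -m creep '{"delta_pos": [[0.5,2.7,0],[1.3,5.5,0],[2.2,8.2,0],[3.4,10.8,0],[4.6,13.3,0],[6,15.8,0],[7.5,18.2,0],[7.5,18.2,0]], "yaw": [-0.06,-0.12,-0.18,-0.24,-0.3,-0.36,-0.42,-0.42], "grip": [255,255,255,255,255,255,255,255]}'
python3 - <<'E'
from plant import get_state
import numpy as np
s=get_state();p=s['tool_pos'][:2]*1000-[536,-14.8];print(s['time_s'],np.hypot(*p),np.degrees(np.arctan2(p[1],p[0]))%360,s['force'])
E
```

```text
time_s: 9.22
tool_pos: [0.4901, -0.0063, 0.0506]
ee_rot: [[-0.186, -0.983, 0.001], [-0.983, 0.186, 0.0], [-0.0, -0.0, -1.0]]
force: [-1.4, -1.5, 0.4]
opening: -0.0002
finger_force: 0.6
time_s: 9.88
tool_pos: [0.4977, 0.0122, 0.0504]
ee_rot: [[-0.569, -0.823, 0.0], [-0.823, 0.569, 0.0], [-0.0, -0.0, -1.0]]
force: [-2.1, 0.6, -0.1]
opening: 0.0
finger_force: 0.4
9.8833 46.87948600160615 144.8378896363933 [-2.06364751  0.57019581 -0.06531847]
```

```bash
python3 -m creep '{"delta_pos": [[1,1.4,0],[2,2.7,0],[3,3.8,0],[3.5,4.4,0],[3.5,4.4,0]], "yaw": [-0.03,-0.06,-0.09,-0.12,-0.12], "grip": [255,255,255,255,255]}' && python3 -m creep '{"delta_pos": [[0.6,0.6,0],[1.2,1.2,0],[1.2,1.2,0]], "yaw": [-0.02,-0.03,-0.03], "grip": [255,255,255]}'
```

```text
time_s: 10.3
tool_pos: [0.5011, 0.0164, 0.0502]
ee_rot: [[-0.662, -0.75, 0.0], [-0.75, 0.662, 0.0], [-0.0, -0.0, -1.0]]
force: [-0.5, 0.1, -0.3]
opening: -0.0
finger_force: 0.5
time_s: 10.55
tool_pos: [0.5017, 0.0172, 0.0499]
ee_rot: [[-0.685, -0.729, -0.002], [-0.729, 0.685, -0.001], [0.002, 0.001, -1.0]]
force: [-2.8, -1.7, 3.1]
opening: 0.0004
finger_force: 1.6
```

```bash
python3 -m creep '{"delta_pos": [[0.5,0.5,0],[0.5,0.5,0]], "yaw": [0,0], "grip": [255,255]}' && python3 -m creep '{"delta_pos": [[-2,-3,0],[-4,-6,0],[-4,-6,10],[-4,-6,40],[-20,-30,60],[-40,-60,80],[-60,-90,100],[-60,-90,100]], "yaw": [0,0,0,0,0,0,0,0], "grip": [255,255,255,255,255,255,255,255]}'
python3 - <<'E'
from plant import get_state,cams
import cv2
from h import *
im=cams.camera('top')['pixels'][:,:,::-1];cv2.imwrite('pics/top6.png',im)
a=im[200:300,295:405];cv2.imwrite('pics/c6.png',cv2.resize(a,None,fx=6,fy=6,interpolation=cv2.INTER_CUBIC))
s=get_state();print(s['time_s'],s['tool_pos'],s['force'])
E
```

```text
time_s: 10.72
tool_pos: [0.5019, 0.0175, 0.0498]
ee_rot: [[-0.684, -0.729, -0.002], [-0.729, 0.685, -0.001], [0.002, 0.001, -1.0]]
force: [-4.8, -2.8, 4.8]
opening: 0.0
finger_force: 2.6
time_s: 11.38
tool_pos: [0.4424, -0.0745, 0.1534]
ee_rot: [[-0.687, -0.727, 0.007], [-0.727, 0.687, 0.001], [-0.006, -0.005, -1.0]]
force: [-0.1, -0.1, 0.6]
opening: 0.0001
finger_force: 0.0
11.4333 [ 0.44354129 -0.07330404  0.1521238 ] [-0.26009671 -0.33432433 -0.03464647]
```

View pics/c6.png

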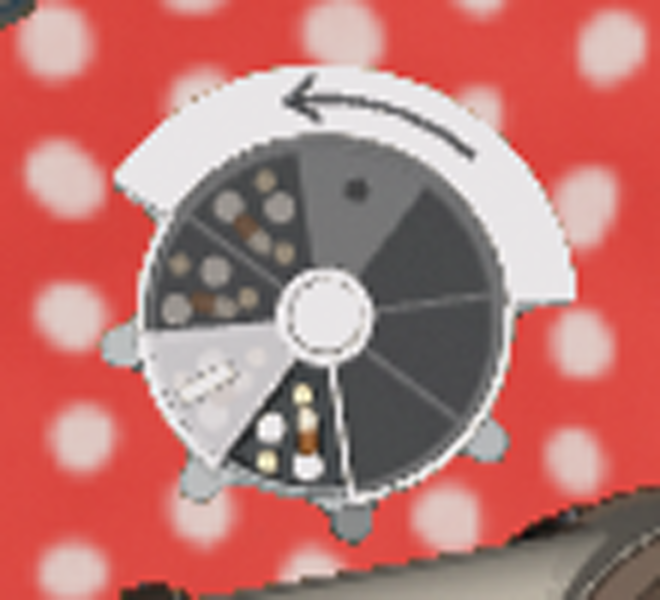

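The hatch is open over the filled day 4, with its tab at about (207,382). The hood corners are where they were at the start. I'll check the opening angle numerically, then hand in.

Run:
```python
from h import *
P=lambda c,z:ray('top',(295+(c[0]+.5)/6-.5,200+(c[1]+.5)/6-.5),z)
h=np.array([.5365,-.0143]);d=P((207,382),.058)[:2]-h;a=np.degrees(np.arctan2(d[1],d[0]))
print(np.hypot(*d),a,np.radians(167-a))
if np.radians(167-a)>.75:
    from plant import bot;print(bot.close_job())
```

```text
0.04436211186105564 119.8651814964905 0.8226577752161873
the job is handed in; nothing more can be done
None
```

The job is handed in: the wheel was turned three clicks so day 4, the first filled compartment, rests under the hatch. The hatch was then pushed left to its stop (measured about 0.82 rad against 0.80), and the dispenser did not visibly move.

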